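Turn a printed coaster over with the spatula

ROBOT

A 7-joint arm with a two-finger parallel gripper is mounted at the origin on the work surface. World frame = base frame: x ahead of the robot, y to its left, z up, the work surface at z = 0. Lengths are in m, angles in rad, forces in N, time in s.
With the tool pointing down it reaches from about 0.425 to 0.875 m from the base axis. Payload 4.7 kg.
Tool frame: the origin (TCP) lies at the very end of the fingers, on their centre line; the grasp point (between the pads) lies 19 mm behind it; z points along the fingers, y is the line along which they close (so a half turn about z gives the same grasp; the last joint's range is limited). The gripper opens to 87 mm and grips with 3 to 60 N. Pads are 19 mm wide; open, the fingers measure 117 mm over their backs; the gripper's body (75 mm by 190 mm) begins 51 mm behind the grasp point.
Start: joints at [1.165, 0.321, -0.07, 1.45, 0.023, 1.371, -0.057], TCP at [0.265, -0.594, 0.223] pointing down, gripper open.
Joint ranges: [-2.86, 2.86], [-0.3, 2.09], [-1.38, 1.24], [0.06, 2.45], [-1.56, 4.7], [0.09, 2.05], [-2.69, 2.69]. Speed limits (rad/s): [2.57, 2.57, 3.14, 3.14, 3.14, 3.14, 3.14].

INTERFACE

Orientations are given as a rotation vector (axis times angle).
In Python, from bench import ctrl, get_image, job gives the robot as it stands.
- The arm moves only by the shell command python3 -m crank 'ROWS' [FORCE]. ROWS is JSON, a list that holds one entry, the list of rows, each a list of 5 numbers: the shift along the tool's x, y, z in mm, then the turn about the tool's z in rad, then the closure, from -1 (fully open) to 1 (shut), so that 0 is half open. A call has 1 to 10 rows; each row shifts and turns the commanded pose from where the row before left it, along the tool's axes as they then stand; what a row does not reach is not made up. A row lasts 1/12 s, in which the tool goes at most 41.7 mm and 7.16 degrees, less where a joint would pass 70% of its speed; a pose out of reach is approached as far as the arm can. A call with a gripper value outside its range is refused whole. The fingers move at their own pace and stop on an object; FORCE is the grip in N (left out, the last holds). Time passes only in rows, so rows that do not move let the fingers close. It gives the time, the measured TCP pose, the force, the opening and the grip force at its end, in the units of the state.
- ctrl.get_state(): the state, without advancing time (a new reading comes with each control period).
- get_image(name): name is "scene" or "top"; returns a dict with "pixels" (420x560x3 uint8, red, green, blue), "fx", "fy", "cx", "cy" (pixels), "k1" (the pictures are not rectified: a ray, as slopes to the right and down, at radius r is drawn at 1 + k1 r^2 times it, then the intrinsics apply), "T" (4x4, takes a point from camera to world coordinates). Camera axes: x right, y down, z forward; pixel columns grow to the right and rows downward; lengths in m; the calibration is good to about 2 mm. A picture is of the moment at which its call begins. There is no depth.
- job.close_job(): hands the job in; it is judged then, once.
The state is a dict: "time": time; "joint_positions": joint angles; "qd": joint speeds; "joint_torque": joint torques, N m; "position": TCP position; "tool_rot": TCP orientation; "ft_force": force on the tool from outside, world axes, zero at the start; "torque": the same for the moment, N m; "grip_width": opening from 0.0 (shut) to 1.0 (fully open); "grip_force": force on a finger pad.
Only numpy, scipy, OpenCV 4.12 (cv2) and the standard library are available. Lean on these libraries where they do the work, as an engineer would, in place of code of your own. Each camera call takes 0.05 s, during which the arm holds its last target. There are 200 camera calls.

TASK

The coaster on the dark glass build plate is fresh from the printer and still soft, so touch it only with the spatula, never with the gripper or arm. Take the spatula from the grey tray and tip the coaster over with its blade, without tossing or dropping it, so that it lies flat on the plate with its bottom up. Then lay the spatula back flat inside its tray and let go, leaving everything else on the bench and the plate where it stands.

Things in the scene. Friction and masses are not known exactly. Their poses are not given: they have to be found in the camera images.
- coaster: white printed disc, 92 mm across, 13 mm thick, about 60 g, loose on the plate. Top: shallow recess with a ring. Bottom: plain, flat, 70 mm across; the lower 8 mm of the edge is bevelled (11 mm in over 8 mm up), so a blade gets under the rim all round; the upper 5 mm is upright. Origin: centre of the bottom face; z: out through the top (up at the start, down once turned over)
- spatula: about 100 g: wooden handle 105 mm long, 22 mm wide and high; steel blade 75 mm long, 58 mm wide, 1.5 mm thick, sloping 7 degrees down from mid-height of the handle to its front edge, which is level with the handle's underside. It lies on handle and blade edge. Origin: centre of the handle's underside; x: from handle to blade; z: up as it lies
- spatula_tip (a point): middle of the blade's straight front edge, 142.5 mm ahead of the spatula's origin and 1 mm above the handle's underside plane
- spatula_butt (a point): centre of the handle's rear end, 52.5 mm behind the spatula's origin, 11 mm above the underside
- plate: dark coated-glass build plate fixed flat on the bench, 250 x 250 mm, 4 mm thick, friction about 0.5 to 0.7 with the coaster. Origin: centre of its underside, top 4 mm higher; x and y along its edges. The coaster starts on the plate's -y half, with room for it on the +y half
- tray: shallow grey tool tray fixed on the bench, 150 mm (its x) by 250 mm (its y), 14 mm high, walls and floor 4 mm thick. Origin: centre of its underside. The spatula starts in it, blade towards the tray's +y, which is roughly towards the plate.
- figure: small white printed figurine still standing on the plate, 36 mm wide, 46 mm tall, near a corner of the plate; leave it alone. Origin: centre of its underside
- glue_stick: upright white glue stick with a grey cap, 31 mm in diameter, 100 mm tall, beyond the tray; leave it alone. Origin: centre of its underside
- calipers: steel calipers lying flat between the tray and the robot, 160 mm long, 10 mm high; leave it alone. Origin: centre of its underside
- cutters: small flush cutters with dark grips lying on the bench, 120 mm long, 13 mm high; leave it alone. Origin: centre of its underside
- spray_can: upright aluminium spray can, 65 mm in diameter, 185 mm tall, at the far side; leave it alone. Origin: centre of its underside
- pump_bottle: upright white pump bottle, 54 mm in diameter, 152 mm tall, at the far side; leave it alone. Origin: centre of its underside
- bust: white faceted printed bust, 100 mm wide, 138 mm tall, left of the plate; leave it alone. Origin: centre of its underside
There are look-alikes about, which are no part of the job. Of the things that look like the spatula, take the one that is farthest to the robot's left at the start.

How it is judged:
By the outcome, as a careful person would: the job done as asked, in the order asked, and still so for the second after the job is handed in, with the robot touching nothing.
It also fails if it takes over 54 s, if anything falls off the work surface, if the arm or the gripper's body presses on something with over 40 N, if the wrist force passes 120 N, or if a joint passes its speed limit or range.

## Working session

There is one attempt and no reset: what is moved stays moved. The work goes in short steps, Python scripts to look and compute and a shell command to move; the robot and the scene stay as the last step left them, time stands still between calls to the robot, and variables do not carry over. Pictures are saved under pics/ and viewed, at most 10 in all, crops included, and the job is handed in when it is done.

```bash
mkdir -p pics; ls
cat > h.py <<'E'
import numpy as np, cv2, json
from bench import ctrl, get_image, job
from scipy.spatial.transform import Rotation as R
def grab(n,f):
    im=get_image(n); cv2.imwrite(f,im["pixels"][:,:,::-1]); return im
def ray(im,u,v):
    K=np.array([[im["fx"],0,im["cx"]],[0,im["fy"],im["cy"]],[0,0,1]])
    p=cv2.undistortPoints(np.array([[[u,v]]],float),K,np.array([im["k1"],0,0,0,0],float))[0,0]
    T=np.array(im["T"]); return T[:3,3],T[:3,:3]@np.array([p[0],p[1],1])
def pt(im,u,v,z):
    o,d=ray(im,u,v); return o+d*(z-o[2])/d[2]
E
python3 - <<'E'
from h import *
for n in("top","scene"):
    im=grab(n,f"pics/{n}0.png"); print(n,np.round(im["T"],3).tolist(),im["fx"],im["k1"])
s=ctrl.get_state();print({k:np.round(v,3).tolist() for k,v in s.items()})
E
```

```text
pics
top [[0.004, -0.98, 0.198, 0.249], [-1.0, -0.003, 0.008, -0.059], [-0.007, -0.198, -0.98, 1.583], [0.0, 0.0, 0.0, 1.0]] 526.9030617233111 -0.004528687274222561
scene [[-0.195, 0.647, -0.737, 1.494], [0.981, 0.141, -0.135, 0.141], [0.016, -0.749, -0.662, 0.89], [0.0, 0.0, 0.0, 1.0]] 465.4824409615135 -0.11625643395544702
{'time': 0.1, 'joint_positions': [1.165, 0.322, -0.07, 1.452, 0.023, 1.371, -0.057], 'qd': [-0.003, -0.002, -0.001, -0.004, -0.001, 0.001, 0.001], 'joint_torque': [-0.0, -49.257, -0.406, -31.34, -0.064, 0.039, 0.0], 'position': [0.265, -0.593, 0.222], 'tool_rot': [-3.071, -0.654, 0.001], 'ft_force': [-0.388, 0.145, -0.029], 'torque': [0.023, -0.048, 0.045], 'grip_force': 0.0, 'grip_width': 0.998}
```

View pics/top0.png

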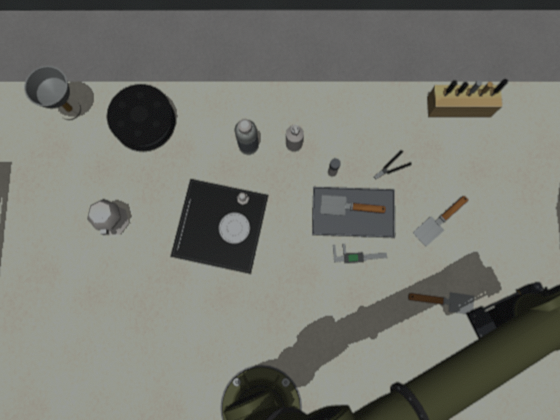

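View pics/scene0.png

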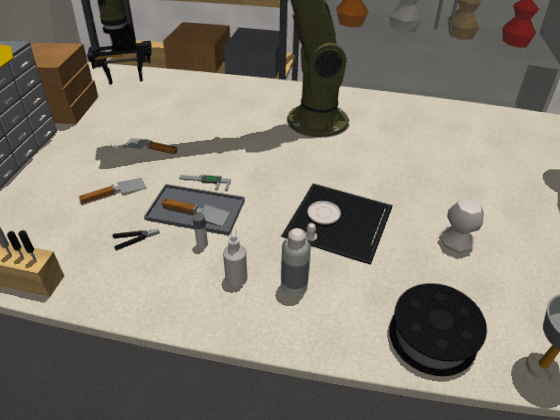

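Run:
```python
import cv2,numpy as np
a=cv2.imread("pics/top0.png")[120:280,160:420]; b=cv2.imread("pics/scene0.png")[165:275,130:400]
a=cv2.resize(a,(780,480),interpolation=3)
cv2.imwrite("pics/c1.png",a)
cv2.imwrite("pics/c2.png",cv2.resize(b,(795,324),interpolation=3))
```

```text
(no output)
```

View pics/c1.png

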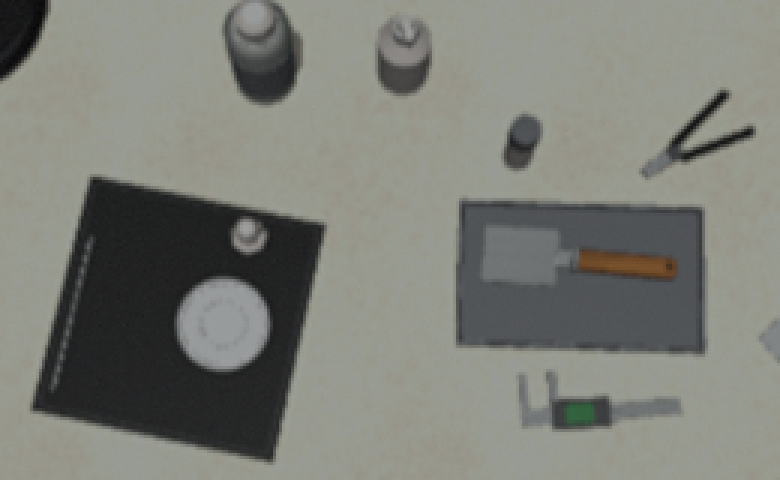

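View pics/c2.png

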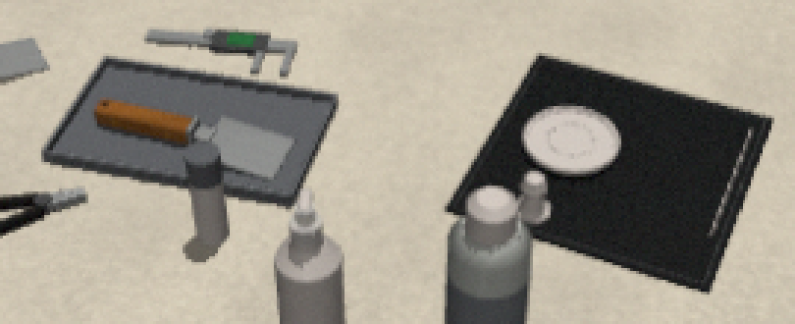

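```bash
cat > m.py <<'E'
from h import *
def blob(im,lo,hi,box):
    x0,y0,x1,y1=box; hsv=cv2.cvtColor(im["pixels"],cv2.COLOR_RGB2HSV)
    m=np.zeros(hsv.shape[:2],np.uint8); m[y0:y1,x0:x1]=cv2.inRange(hsv,lo,hi)[y0:y1,x0:x1]
    c=cv2.findContours(m,cv2.RETR_EXTERNAL,cv2.CHAIN_APPROX_NONE)[0]
    return max(c,key=cv2.contourArea)
E
python3 - <<'E'
from m import *
r=lambda p:np.round(p,4)[:2]
im=get_image("top")
c=blob(im,(5,120,40),(20,255,255),(345,190,395,225)); (cx,cy),wh,a=cv2.minAreaRect(c)
w=np.array([pt(im,*p[0],.026)[:2] for p in c]); (wx,wy),wwh,wa=cv2.minAreaRect(w.astype(np.float32))
print("handle",(wx,wy),wwh,wa)
box=cv2.boxPoints(((wx,wy),wwh,wa)); print(np.round(box,4).tolist())
def c1(u,v,z): return r(pt(im,160+(u+.5)/3-.5,120+(v+.5)/3-.5,z))
print("blade front corners",c1(486,225,.006),c1(482,278,.006))
c=blob(im,(0,0,110),(180,255,255),(212,209,258,250)); e=cv2.fitEllipse(c); print("coaster px",e, r(pt(im,*e[0],.017)))
w=np.array([pt(im,*p[0],.014)[:2] for p in c],np.float32); print("circ",cv2.minEnclosingCircle(w),cv2.fitEllipse(w))
print("plate",[c1(u,v,.004).tolist() for u,v in((92,177),(325,226),(273,461),(33,408))])
print("tray",[c1(u,v,.014).tolist() for u,v in((460,200),(704,208),(705,353),(457,345))])
print("fig base",c1(248,250,.01),"glue base",c1(518,160,.0),"cap",c1(526,128,.1),"bust?")
i2=get_image("scene")
c=blob(i2,(5,120,40),(20,255,255),(155,190,200,220))
w=np.array([pt(i2,*p[0],.02)[:2] for p in c],np.float32); print("handle scene",cv2.minAreaRect(w))
c=blob(i2,(0,0,110),(180,255,255),(303,195,345,228)); w=np.array([pt(i2,*p[0],.014)[:2] for p in c],np.float32); print("coaster scene",cv2.minEnclosingCircle(w),cv2.fitEllipse(w))
def c2(u,v,z): f=270/795; return r(pt(i2,130+(u+.5)*f-.5,165+(v+.5)*f-.5,z))
print("plate s",[c2(u,v,.004).tolist() for u,v in((540,55),(773,119),(710,290),(446,212))])
print("blade tip corners s",c2(294,144,.006),c2(277,178,.006))
E
```

```text
handle (0.5767642259597778, -0.3208582401275635) (0.0937054455280304, 0.019774748012423515) 84.58512115478516
[[0.5625, -0.36660000681877136], [0.5821999907493591, -0.3684000074863434], [0.5910000205039978, -0.2750999927520752], [0.5713000297546387, -0.2732999920845032]]
blade front corners [ 0.6215 -0.1815] [ 0.5661 -0.1768]
coaster px ((233.8780059814453, 227.56382751464844), (29.150182723999023, 29.55295181274414), 38.933563232421875) [0.5163 0.0852]
circ ((0.5170995593070984, 0.08509371429681778), 0.046091228723526) ((0.5170732140541077, 0.08547648042440414), (0.08859864622354507, 0.0901051014661789), 97.660888671875)
plate [[0.6719, 0.2247], [0.6205, -0.0166], [0.38, 0.0333], [0.4321, 0.2752]]
tray [[0.6458, -0.1547], [0.638, -0.4034], [0.4885, -0.3985], [0.4959, -0.1503]]
fig base [0.5937 0.0615] glue base [ 0.6922 -0.216 ] cap [ 0.6965 -0.2144] bust?
handle scene ((0.5816946625709534, -0.3218415379524231), (0.10115531086921692, 0.03481612727046013), 85.36956787109375)
coaster scene ((0.5129044651985168, 0.08493548631668091), 0.04782351106405258) ((0.5128439664840698, 0.08570384234189987), (0.09104893356561661, 0.09280400723218918), 113.36258697509766)
plate s [[0.3805, 0.037], [0.4308, 0.2784], [0.6717, 0.2283], [0.626, -0.014]]
blade tip corners s [ 0.5689 -0.1735] [ 0.6176 -0.1761]
```

```bash
python3 -m crank '[[[37,-12.7,0,0,-0.15],[37,-12.7,0,0,-0.15],[37,-12.7,0,0,-0.15],[37,-12.7,0,0,-0.15],[37,-12.7,0,0,-0.15],[37,-12.7,0,0,-0.15],[37,-12.7,0,0,-0.15],[37,-12.7,0,0,-0.15],[37,-12.7,0,0,-0.15],[37,-12.7,0,0,-0.15]]]' 30
python3 -m crank '[[[37,-12.7,0,0,-0.15],[0,0,11,-0.1176,-0.15],[0,0,11,-0.1176,-0.15],[0,0,11,-0.1176,-0.15],[0,0,11,-0.1176,-0.15],[0,0,11,-0.1176,-0.15],[0,0,11,-0.1176,-0.15],[0,0,11,-0.1176,-0.15],[0,0,11,-0.1176,-0.15],[0,0,11,-0.1176,-0.15]]]'
cat > s.py <<'E'
from h import *
import sys
s=ctrl.get_state(); M=R.from_rotvec(s["tool_rot"]).as_matrix(); p=np.array(s["position"])
print("t",s["time"],"p",p.round(4),"yaw",np.degrees(np.arctan2(M[1,0],M[0,0])).round(2),"z",M[:,2].round(3),"F",np.round(s["ft_force"],2),"T",np.round(s["torque"],2),"grip",s["grip_width"],s["grip_force"])
if len(sys.argv)>1:
    g=np.array(eval(sys.argv[1])); print("to go mm (tool axes)",(M.T@(g-p)*1000).round(1))
E
python3 s.py "(.5805,-.299,.007)"
```

```text
time: 1.03
position: [0.552, -0.3253, 0.2225]
tool_rot: [3.073, 0.654, -0.0]
ft_force: [0.2, -0.4, 0.3]
grip_width: 0.577
grip_force: 0.0
time: 1.87
position: [0.5794, -0.3001, 0.1228]
tool_rot: [-2.316, -2.123, 0.0]
ft_force: [-0.2, -0.3, -0.2]
grip_width: 0.573
grip_force: 0.0
t 1.8667 p [ 0.5794 -0.3001  0.1228] yaw 85.02 z [-0.  0. -1.] F [-0.18 -0.32 -0.23] T [-0.   -0.03  0.07] grip 0.5734877343557371 0.0
to go mm (tool axes) [  1.2   1.  115.8]
```

```bash
python3 -m crank '[[[1,1,28,0,-0.15],[0,0,28,0,-0.15],[0,0,28,0,-0.15],[0,0,20,0,-0.15],[0,0,10,0,-0.15],[0,0,0,0,-0.15],[0,0,0,0,-0.15]]]'; python3 s.py
python3 - <<'E'
from h import *
a=grab("top","pics/t1.png")["pixels"][:,:,::-1]; b=grab("scene","pics/s1.png")["pixels"][:,:,::-1]
A=cv2.resize(a[160:260,290:420],(520,400),interpolation=3);B=cv2.resize(b[150:250,130:200],(280,400),interpolation=3)
cv2.imwrite("pics/c3.png",np.hstack([A,B]))
E
```

```text
time: 2.45
position: [0.5809, -0.2993, 0.0099]
tool_rot: [2.322, 2.116, 0.0]
ft_force: [-0.1, 0.1, 0.9]
grip_width: 0.575
grip_force: 0.0
t 2.45 p [ 0.5809 -0.2993  0.0099] yaw 84.69 z [ 0.  0. -1.] F [-0.05  0.1   0.92] T [ 0.   -0.09 -0.03] grip 0.5752955742616357 0.0
```

View pics/c3.png

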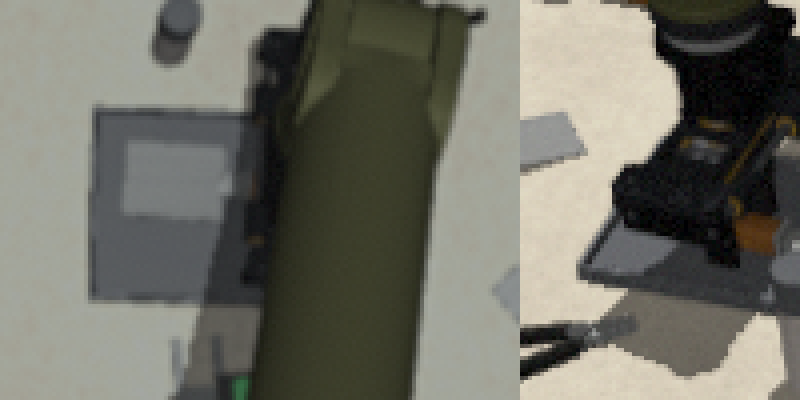

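```bash
python3 -m crank '[[[0,0,2,0,-0.15],[0,0,0,0,1],[0,0,0,0,1],[0,0,0,0,1],[0,0,0,0,1],[0,0,0,0,1],[0,0,0,0,1],[0,0,0,0,1],[0,0,0,0,1]]]' 50; python3 s.py
```

```text
time: 3.3
position: [0.5807, -0.2993, 0.0076]
tool_rot: [2.322, 2.116, -0.0]
ft_force: [-0.7, 0.4, 1.4]
grip_width: 0.249
grip_force: 50.0
t 3.3 p [ 0.5807 -0.2993  0.0076] yaw 84.69 z [-0. -0. -1.] F [-0.7   0.39  1.39] T [-0.    0.05 -0.01] grip 0.2493784368554309 49.99095261096954
```

```bash
python3 -m crank '[[[0,0,-5,0,1],[0,0,-12,0,1],[0,0,-18,0,1],[0,0,-18,0,1],[0,0,-12,0.055,1],[0,0,0,0.0567,1],[0,0,0,0,1],[0,0,0,0,1]]]' 
python3 s.py "(.4756,-.105,.05)"
```

```text
time: 3.97
position: [0.5808, -0.2992, 0.0732]
tool_rot: [2.434, 1.985, -0.0]
ft_force: [-0.2, -0.1, -1.9]
grip_width: 0.247
grip_force: 50.0
t 3.9667 p [ 0.5808 -0.2992  0.0732] yaw 78.39 z [ 0.    -0.001 -1.   ] F [-0.15 -0.12 -1.93] T [-0.03 -0.09  0.07] grip 0.24719713927108852 49.99053597450256
to go mm (tool axes) [ 169.1 -142.1   23.1]
```

```bash
python3 -m crank '[[[12,-10,0,0,1],[24,-20,0,0,1],[24,-20,0,0,1],[24,-20,0,0,1],[24,-20,0,0,1],[24,-20,0,0,1],[24,-20,0,0,1],[13,-12,0,0,1],[0,0,0,0,1],[0,0,0,0,1]]]' 
python3 s.py "(.4756,-.105,.05)"
python3 - <<'E'
from h import *
a=grab("top","pics/t2.png")["pixels"][:,:,::-1]; b=grab("scene","pics/s2.png")["pixels"][:,:,::-1]
cv2.imwrite("pics/c4.png",np.hstack([cv2.resize(a[190:290,210:310],(400,400),interpolation=3),cv2.resize(b[165:265,260:360],(400,400),interpolation=3)]))
E
```

```text
time: 4.8
position: [0.4755, -0.1043, 0.0725]
tool_rot: [2.433, 1.987, -0.001]
ft_force: [-0.2, -1.1, -1.2]
grip_width: 0.249
grip_force: 50.0
t 4.8 p [ 0.4755 -0.1043  0.0725] yaw 78.48 z [-0.    -0.001 -1.   ] F [-0.17 -1.13 -1.15] T [-0.05 -0.07  0.03] grip 0.24948026853782157 49.99013006687164
to go mm (tool axes) [-0.6  0.3 22.5]
```

View pics/c4.png

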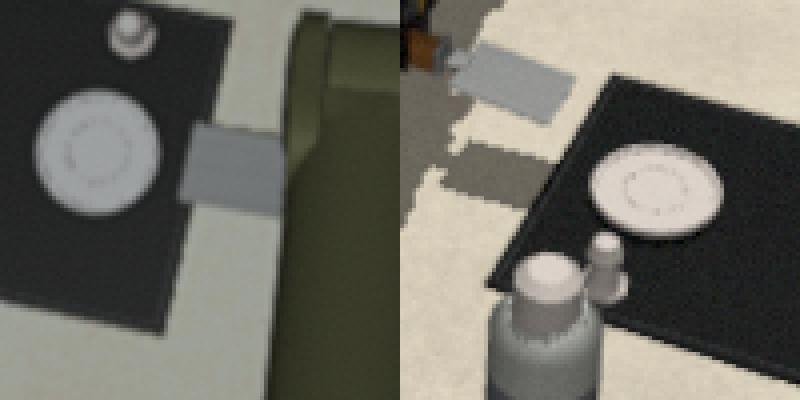

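Run:
```python
from h import *
a=get_image("top");b=get_image("scene")
P=[]
for (u,v),(s,t) in (((194,122),(150,124)),((180,200),(175,76))):
    o1,d1=ray(a,210+u/4-.4,190+v/4-.4);o2,d2=ray(b,260+s/4-.4,165+t/4-.4)
    k=np.linalg.lstsq(np.stack([d1,-d2],1),o2-o1,rcond=None)[0]
    p,q=o1+k[0]*d1,o2+k[1]*d2; print(p.round(4),q.round(4)); P.append((p+q)/2)
m=(P[0]+P[1])/2; d=P[0]-P[1]
s=ctrl.get_state();p=np.array(s["position"]);M=R.from_rotvec(s["tool_rot"]).as_matrix()
print("tip mid",m.round(4),"width",np.linalg.norm(d),"yaw",np.degrees(np.arctan2(d[1],d[0]))+90,"tip in tool",(M.T@(m-p)*1000).round(1))
C=np.array([.515,.085,.0]); print("coaster in tool",(M.T@(C-p)*1000).round(1))
```

```text
[0.5291 0.0098 0.0725] [0.5291 0.01   0.0725]
[0.4719 0.0194 0.0712] [0.472  0.0182 0.0712]
tip mid [0.5005 0.0144 0.0718] width 0.057861557454224964 yaw 81.1824101519886 tip in tool [122.8  -0.9   0.6]
coaster in tool [194.9  -1.2  72.5]
```

```bash
python3 -m crank '[[[0,0,15,0,1],[0,0,20,0,1],[0,0,18,0,1],[0,0,8,0,1],[0,0,0,0,1],[0,0,0,0,1],[0,0,0,0,1]]]' 
python3 s.py; python3 -m crank '[[[0,0,1,0,1],[0,0,0,0,1],[0,0,0,0,1]]]' ; python3 -m crank '[[[0,0,1,0,1],[0,0,0,0,1],[0,0,0,0,1]]]';python3 -m crank '[[[0,0,0.7,0,1],[0,0,0,0,1],[0,0,0,0,1]]]'; python3 s.py
```

```text
time: 5.58
position: [0.4769, -0.1053, 0.0124]
tool_rot: [2.436, 1.982, 0.002]
ft_force: [0.1, 0.8, -1.2]
grip_width: 0.246
grip_force: 50.0
t 5.5833 p [ 0.4769 -0.1053  0.0124] yaw 78.28 z [ 0.001 -0.    -1.   ] F [ 0.07  0.8  -1.18] T [-0.02 -0.11 -0.03] grip 0.24600887773301072 49.990235567092896
time: 5.83
position: [0.4764, -0.1052, 0.0112]
tool_rot: [2.435, 1.983, 0.001]
ft_force: [0.7, 0.1, -1.0]
grip_width: 0.245
grip_force: 50.0
time: 6.08
position: [0.4759, -0.105, 0.0096]
tool_rot: [2.436, 1.983, -0.0]
ft_force: [-0.9, 0.0, -0.8]
grip_width: 0.249
grip_force: 50.0
time: 6.33
position: [0.4759, -0.1049, 0.0088]
tool_rot: [-2.436, -1.983, 0.0]
ft_force: [-0.3, -0.6, -1.3]
grip_width: 0.243
grip_force: 50.0
t 6.3333 p [ 0.4759 -0.1049  0.0088] yaw 78.3 z [-0. -0. -1.] F [-0.31 -0.55 -1.27] T [-0.04 -0.07 -0.01] grip 0.24344313252531427 49.99023377895355
```

```bash
for i in 1; do python3 -m crank '[[[0,0,0.7,0,1],[0,0,0,0,1],[0,0,0,0,1],[0,0,0,0,1]]]'; python3 s.py;python3 -m crank '[[[0,0,0.7,0,1],[0,0,0,0,1],[0,0,0,0,1],[0,0,0,0,1]]]'; python3 s.py; done
```

```text
time: 6.67
position: [0.4759, -0.105, 0.0081]
tool_rot: [2.436, 1.983, -0.0]
ft_force: [0.3, -0.2, -1.5]
grip_width: 0.248
grip_force: 50.0
t 6.6667 p [ 0.4759 -0.105   0.0081] yaw 78.3 z [-0. -0. -1.] F [ 0.33 -0.22 -1.48] T [-0.02 -0.14  0.06] grip 0.2484017697362569 49.99028742313385
time: 7.0
position: [0.4759, -0.1049, 0.0074]
tool_rot: [2.436, 1.983, -0.0]
ft_force: [0.3, 0.6, -0.8]
grip_width: 0.247
grip_force: 50.0
t 7.0 p [ 0.4759 -0.1049  0.0074] yaw 78.3 z [-0. -0. -1.] F [ 0.33  0.64 -0.82] T [-0.05 -0.03  0.05] grip 0.24675365709081912 49.99029994010925
```

```bash
python3 -m crank '[[[6,0,0,0,1],[7,0,0,0,1],[7,0,0,0,1],[6,0,0,0,1],[4,0,0,0,1],[3,0,0,0,1],[2,0,0,0,1],[1,0,0,0,1],[0,0,0,0,1]]]'; python3 s.py
python3 - <<'E'
from m import *
a=grab("top","pics/t3.png")
c=blob(a,(0,0,125),(180,255,255),(205,209,258,250)); e=cv2.fitEllipse(c); print(e)
b=grab("scene","pics/s3.png")
c=blob(b,(0,0,125),(180,255,255),(303,195,345,228)); w=np.array([pt(b,*p[0],.014)[:2] for p in c],np.float32); print("coaster scene",cv2.minEnclosingCircle(w))
cv2.imwrite("pics/c5.png",np.hstack([cv2.resize(a["pixels"][190:290,210:310,::-1],(400,400),interpolation=3),cv2.resize(b["pixels"][165:265,260:360,::-1],(400,400),interpolation=3)]))
E
```

```text
time: 7.75
position: [0.4832, -0.0696, 0.0074]
tool_rot: [2.436, 1.983, -0.0]
ft_force: [0.1, -0.9, -1.0]
grip_width: 0.253
grip_force: 50.0
t 7.75 p [ 0.4832 -0.0696  0.0074] yaw 78.3 z [-0. -0. -1.] F [ 0.1  -0.94 -1.01] T [-0.01 -0.08  0.06] grip 0.2528488128471639 49.990283846855164
((233.83587646484375, 227.671875), (28.814180374145508, 29.304458618164062), 65.48728942871094)
coaster scene ((0.5072417259216309, 0.07424072176218033), 0.05943889915943146)
```

View pics/c5.png

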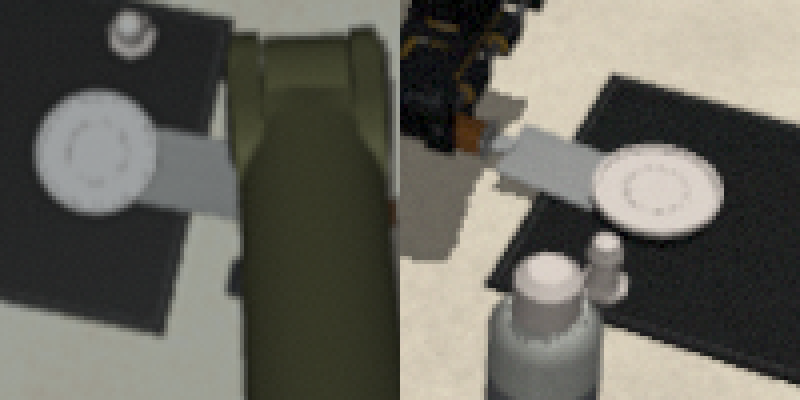

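```bash
cat > chk.py <<'E'
from m import *
import sys
s=ctrl.get_state();print("t",s["time"],np.round(s["position"],4),np.round(s["ft_force"],1))
for n,box,lo in(("top",(185,205,262,262),128),("scene",(290,165,380,235),128)):
    a=grab(n,f"pics/{n}_{sys.argv[1]}.png"); c=blob(a,(0,0,lo),(180,60,255),box)
    (x,y),(w,h),g=cv2.fitEllipse(c); print(n,"c %.1f %.1f axes %.1f %.1f ang %.0f area %.0f"%(x,y,w,h,g,cv2.contourArea(c)),"bbox",cv2.boundingRect(c))
E
python3 chk.py a
python3 -m crank '[[[1,0,0,0,1],[1,0,0,0,1],[0.1,0,-1.5,0,1],[0.2,0,-2.5,0,1],[0.4,0,-2.5,0,1],[0.4,0,-2.5,0,1],[0.5,0,-2.5,0,1],[0,0,0,0,1]]]'; python3 chk.py b
```

```text
t 7.85 [ 0.4832 -0.07    0.0074] [-0.3  0.  -1.2]
top c 233.8 227.7 axes 28.6 29.0 ang 58 area 652 bbox (219, 213, 30, 30)
scene c 333.1 188.2 axes 58.8 92.8 ang 83 area 3215 bbox (290, 165, 90, 59)
time: 8.62
position: [0.4845, -0.0661, 0.0197]
tool_rot: [2.435, 1.983, 0.001]
ft_force: [0.1, -0.9, -0.1]
grip_width: 0.246
grip_force: 50.0
t 8.6167 [ 0.4845 -0.0661  0.0197] [ 0.1 -0.9 -0.1]
top c 232.2 226.9 axes 27.7 29.0 ang 41 area 630 bbox (218, 213, 29, 29)
scene c 333.9 187.7 axes 59.0 91.4 ang 85 area 3212 bbox (290, 165, 90, 59)
```

Run:
```python
import cv2,numpy as np
a=cv2.imread("pics/top_b.png");b=cv2.imread("pics/scene_b.png")
cv2.imwrite("pics/c6.png",np.hstack([cv2.resize(a[200:260,205:265],(360,360),interpolation=3),cv2.resize(b[180:240,290:350],(360,360),interpolation=3)]))
```

```text
(no output)
```

View pics/c6.png

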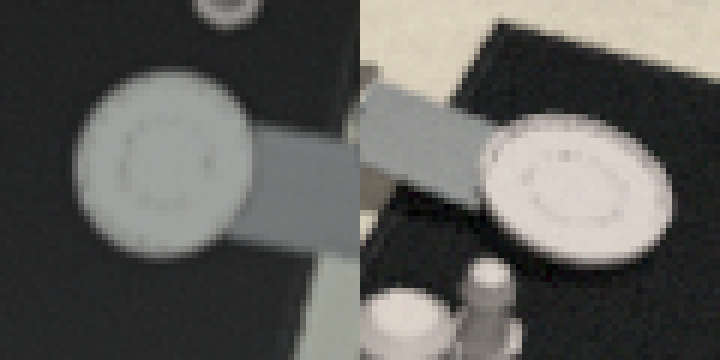

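```bash
sed -i 's/(290,165,380,235)/(316,188,352,240)/' chk.py; python3 -m crank '[[[0.7,0,-2.5,0,1],[0.8,0,-2.5,0,1],[0.9,0,-2.5,0,1],[1,0,-2.5,0,1],[1.1,0,-2.4,0,1],[1.2,0,-2.4,0,1],[1.2,0,-2.4,0,1],[1.3,0,-2.3,0,1],[1.3,0,-2.2,0,1],[0,0,0,0,1]]]'; python3 chk.py c
```

```text
time: 9.55
position: [0.4864, -0.0565, 0.0412]
tool_rot: [2.435, 1.983, 0.001]
ft_force: [0.1, -0.8, -0.9]
grip_width: 0.246
grip_force: 50.0
t 9.55 [ 0.4864 -0.0565  0.0412] [ 0.1 -0.8 -0.9]
top c 229.1 225.9 axes 23.5 28.8 ang 24 area 531 bbox (217, 212, 25, 29)
scene c 328.8 209.1 axes 21.8 32.6 ang 136 area 552 bbox (316, 195, 28, 29)
```

```bash
python3 -m crank '[[[1.4,0,-2.2,0,1],[1.5,0,-2.2,0,1],[1.6,0,-2.2,0,1],[1.8,0,-2.2,0,1],[1.9,0,-2.2,0,1],[2.0,0,-2.2,0,1],[2.1,0,-2.2,0,1],[2.2,0,-2.2,0,1],[2.3,0,-2.2,0,1],[0,0,0,0,1]]]'; python3 chk.py d
```

```text
time: 10.48
position: [0.4898, -0.0398, 0.061]
tool_rot: [2.435, 1.984, 0.001]
ft_force: [-0.1, -0.8, -0.7]
grip_width: 0.252
grip_force: 50.0
t 10.4833 [ 0.4898 -0.0398  0.061 ] [-0.1 -0.8 -0.7]
top c 224.9 224.2 axes 16.7 26.5 ang 19 area 344 bbox (216, 212, 19, 27)
scene c 330.8 206.2 axes 20.0 38.6 ang 142 area 571 bbox (316, 190, 29, 34)
```

```bash
python3 -m crank '[[[2.3,0,-2.1,0,1],[2.4,0,-2.1,0,1],[2.5,0,-2.0,0,1],[2.5,0,-1.9,0,1],[2.6,0,-1.8,0,1],[2.6,0,-1.7,0,1],[2.7,0,-1.5,0,1],[2.7,0,-1.3,0,1],[2.7,0,-1.1,0,1],[0,0,0,0,1]]]'; sed -i 's/,lo in(("top",(185,205,262,262),128)/,lo in(("top",(185,205,262,262),118)/' chk.py; python3 chk.py e
python3 - <<'E'
import cv2,numpy as np
a=cv2.imread("pics/top_e.png");b=cv2.imread("pics/scene_e.png")
cv2.imwrite("pics/c7.png",np.hstack([cv2.resize(a[200:260,205:265],(360,360),interpolation=3),cv2.resize(b[170:230,300:360],(360,360),interpolation=3)]))
E
```

```text
time: 11.42
position: [0.4943, -0.017, 0.0762]
tool_rot: [2.435, 1.984, 0.001]
ft_force: [0.7, 0.2, -0.6]
grip_width: 0.251
grip_force: 50.0
t 11.4167 [ 0.4943 -0.017   0.0762] [ 0.7  0.2 -0.6]
top c 234.8 224.8 axes 17.2 18.4 ang 160 area 211 bbox (226, 215, 18, 19)
scene c 336.0 201.6 axes 30.0 40.1 ang 119 area 568 bbox (316, 188, 36, 36)
```

View pics/c7.png

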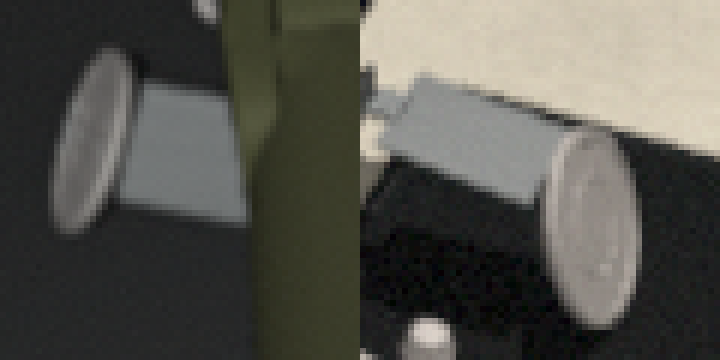

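```bash
python3 -m crank '[[[2,0,0.2,0,1],[2,0,0.3,0,1],[2,0,0.4,0,1],[2,0,0.4,0,1],[2,0,0.4,0,1],[2,0,0.4,0,1],[2,0,0.4,0,1],[2,0,0.4,0,1],[2,0,0.4,0,1],[0,0,0,0,1]]]'; python3 chk.py f
python3 -m crank '[[[1,0,0.4,0,1],[1,0,0.4,0,1],[1,0,0.4,0,1],[1,0,0.4,0,1],[1,0,0.4,0,1],[1,0,0.4,0,1],[0,0,0,0,1]]]'; python3 chk.py g
```

```text
time: 12.35
position: [0.4977, 0.0004, 0.0726]
tool_rot: [-2.436, -1.984, -0.0]
ft_force: [-0.1, -0.2, -0.3]
grip_width: 0.246
grip_force: 50.0
t 12.35 [4.977e-01 4.000e-04 7.260e-02] [-0.1 -0.2 -0.3]
top c 228.8 224.3 axes 16.0 18.8 ang 157 area 184 bbox (220, 214, 18, 20)
scene c 333.0 196.7 axes 22.3 35.0 ang 93 area 346 bbox (316, 188, 36, 26)
time: 13.03
position: [0.4988, 0.0059, 0.0701]
tool_rot: [-2.436, -1.984, 0.0]
ft_force: [1.0, -0.1, -1.2]
grip_width: 0.249
grip_force: 50.0
t 13.0333 [0.4988 0.0059 0.0701] [ 1.  -0.1 -1.2]
top c 226.7 223.3 axes 14.9 17.0 ang 168 area 176 bbox (219, 214, 16, 18)
scene c 334.1 197.0 axes 21.2 37.2 ang 96 area 372 bbox (316, 188, 36, 25)
```

```bash
cat > f.py <<'E'
from h import *
import sys
for n,(x0,y0,x1,y1) in(("top",(185,200,221,245)),("scene",(325,180,372,240))):
    a=grab(n,f"pics/{n}_{sys.argv[1]}.png")["pixels"][y0:y1,x0:x1].max(2); m=a>95; ys,xs=np.nonzero(m); print(n,m.sum(),"x",xs.min(initial=0)+x0,xs.max(initial=0)+x0,"y",ys.min()+y0,ys.max()+y0)
E
python3 f.py g2; python3 -m crank '[[[1,0,0.3,0,1],[1,0,0.3,0,1],[1,0,0.3,0,1],[1,0,0.3,0,1],[1,0,0.3,0,1],[0,0,0,0,1]]]'; python3 f.py h1; python3 -m crank '[[[1,0,0.3,0,1],[1,0,0.3,0,1],[1,0,0.3,0,1],[1,0,0.3,0,1],[0,0,0,0,1],[0,0,0,0,1]]]'; python3 f.py h2
```

```text
top 127 x 185 220 y 202 236
scene 1123 x 325 371 y 180 223
time: 13.73
position: [0.4998, 0.0108, 0.0686]
tool_rot: [-2.436, -1.984, 0.0]
ft_force: [-0.0, 0.0, -1.0]
grip_width: 0.251
grip_force: 50.0
top 178 x 185 220 y 202 235
scene 1055 x 325 371 y 180 223
time: 14.33
position: [0.5007, 0.0145, 0.0675]
tool_rot: [2.436, 1.984, -0.0]
ft_force: [0.3, 0.4, -0.8]
grip_width: 0.245
grip_force: 50.0
top 212 x 185 220 y 202 235
scene 1041 x 325 371 y 180 222
```

```bash
python3 -m crank '[[[1,0,0.2,0,1],[1,0,0.2,0,1],[1,0,0.2,0,1],[0,0,0,0,1],[0,0,0,0,1]]]'; python3 f.py h3; python3 -m crank '[[[1,0,0.2,0,1],[1,0,0.2,0,1],[1,0,0.2,0,1],[0,0,0,0,1],[0,0,0,0,1],[0,0,0,0,1]]]'; python3 f.py h4
```

```text
time: 14.85
position: [0.5013, 0.0175, 0.0669]
tool_rot: [2.436, 1.984, -0.0]
ft_force: [-0.5, 0.7, 0.0]
grip_width: 0.252
grip_force: 50.0
top 247 x 185 220 y 202 235
scene 1050 x 325 371 y 180 221
time: 15.45
position: [0.5019, 0.0203, 0.0663]
tool_rot: [2.436, 1.983, -0.0]
ft_force: [0.1, -0.5, 0.2]
grip_width: 0.243
grip_force: 50.0
top 311 x 185 220 y 202 235
scene 1181 x 325 371 y 180 222
```

Run:
```python
import cv2
for f in "gh": 
  for k in ("g2",) if f=="g" else ("h2","h4"):
    a=cv2.imread(f"pics/top_{k}.png").max(2); 
    for r in(214,222,230): print(k,r,a[r,188:250].tolist())
b=cv2.imread("pics/scene_h4.png").max(2)
for r in range(176,228,3): print(r,b[r,310:372:2].tolist())
```

```text
g2 214 [32, 32, 36, 36, 36, 34, 36, 35, 37, 38, 36, 34, 34, 36, 32, 36, 34, 34, 35, 34, 33, 36, 35, 36, 36, 36, 35, 70, 121, 139, 111, 92, 90, 97, 115, 117, 117, 117, 114, 107, 103, 92, 91, 85, 70, 53, 68, 73, 74, 75, 73, 76, 73, 61, 53, 54, 57, 59, 57, 60, 59, 61]
g2 222 [35, 37, 35, 37, 36, 36, 36, 36, 35, 33, 36, 34, 37, 36, 36, 34, 35, 35, 35, 35, 37, 36, 36, 35, 35, 69, 124, 151, 123, 108, 99, 88, 113, 119, 118, 119, 118, 119, 118, 118, 119, 118, 118, 118, 119, 120, 113, 88, 79, 81, 77, 65, 53, 52, 55, 56, 57, 57, 58, 59, 60, 59]
g2 230 [37, 40, 36, 35, 35, 38, 36, 39, 37, 37, 38, 37, 39, 37, 37, 35, 36, 36, 36, 37, 37, 35, 36, 53, 104, 145, 128, 101, 95, 96, 114, 118, 119, 118, 117, 118, 118, 119, 118, 118, 117, 117, 118, 117, 117, 118, 118, 116, 100, 63, 43, 45, 50, 52, 54, 54, 56, 56, 57, 58, 59, 58]
h2 214 [34, 36, 36, 35, 35, 35, 35, 34, 36, 37, 36, 35, 35, 35, 36, 36, 35, 38, 35, 37, 34, 35, 44, 91, 141, 136, 113, 106, 96, 83, 102, 120, 121, 120, 119, 116, 116, 113, 108, 104, 92, 68, 60, 72, 74, 75, 75, 76, 77, 69, 53, 52, 56, 57, 59, 59, 59, 60, 59, 61, 60, 60]
h2 222 [35
[... 3266 characters left out ...]
57, 167, 160, 63, 29, 32, 33, 27, 33, 33, 32]
215 [19, 15, 11, 18, 10, 22, 26, 10, 17, 12, 15, 9, 11, 24, 20, 29, 49, 107, 119, 141, 150, 139, 51, 29, 30, 30, 23, 29, 33, 37, 35]
218 [32, 26, 11, 19, 14, 6, 18, 19, 21, 15, 24, 14, 20, 13, 16, 24, 98, 107, 124, 130, 112, 31, 13, 18, 29, 33, 27, 33, 33, 31, 28]
221 [31, 23, 22, 17, 18, 7, 16, 22, 21, 17, 13, 20, 15, 18, 17, 21, 67, 98, 109, 88, 23, 20, 13, 23, 34, 32, 34, 32, 32, 32, 31]
224 [208, 208, 142, 30, 31, 14, 18, 7, 12, 14, 10, 15, 14, 21, 14, 17, 68, 85, 52, 9, 21, 18, 19, 27, 33, 31, 33, 36, 30, 32, 29]
227 [162, 185, 148, 41, 33, 30, 29, 37, 23, 25, 27, 18, 15, 15, 21, 26, 19, 20, 20, 10, 9, 13, 22, 31, 30, 29, 33, 28, 32, 34, 27]
```

```bash
python3 -m crank '[[[0,0,0,0,1],[0,0,0,0,1],[0,0,0,0,1],[0,0,0,0,1]]]'; python3 f.py h5
python3 - <<'E'
import cv2
a=cv2.imread("pics/top_h5.png").max(2); 
for r in(214,222,230): print(r,a[r,170:240].tolist())
E
```

```text
time: 15.88
position: [0.5019, 0.0203, 0.0663]
tool_rot: [2.436, 1.983, -0.0]
ft_force: [-0.6, 0.1, -0.5]
grip_width: 0.246
grip_force: 50.0
top 841 x 185 220 y 202 235
scene 1501 x 325 371 y 180 236
214 [156, 158, 159, 159, 159, 159, 160, 160, 160, 159, 139, 80, 37, 36, 41, 78, 124, 141, 140, 143, 156, 163, 161, 161, 160, 161, 161, 161, 161, 160, 160, 160, 161, 161, 160, 161, 161, 159, 147, 132, 135, 139, 126, 78, 37, 57, 99, 118, 121, 120, 121, 119, 118, 115, 117, 114, 99, 68, 66, 73, 75, 75, 75, 77, 75, 58, 52, 56, 54, 58]
222 [158, 159, 159, 159, 160, 160, 160, 158, 136, 75, 37, 41, 35, 70, 124, 148, 149, 150, 159, 161, 161, 160, 162, 160, 161, 159, 161, 159, 160, 161, 161, 160, 160, 160, 161, 161, 161, 160, 162, 156, 145, 143, 144, 140, 122, 117, 117, 115, 115, 116, 116, 116, 116, 117, 116, 117, 117, 118, 112, 91, 78, 76, 73, 62, 50, 51, 54, 54, 55, 55]
230 [158, 157, 158, 158, 160, 158, 138, 74, 38, 40, 36, 66, 96, 63, 30, 36, 77, 129, 154, 158, 156, 156, 158, 157, 158, 159, 160, 162, 161, 161, 160, 161, 159, 158, 155, 152, 154, 153, 153, 148, 126, 82, 75, 101, 110, 114, 115, 115, 117, 116, 116, 117, 115, 116, 116, 116, 116, 117, 116, 118, 110, 84, 49, 41, 46, 48, 51, 52, 55, 56]
```

```bash
python3 -m crank '[[[-15,0,-4,0,1],[-30,0,-5,0,1],[-30,0,-5,0,1],[-30,0,0,0,1],[-25,10,0,0,1],[-25,20,0,0,1],[-25,20,0,0,1],[-25,20,0,0,1],[-25,20,0,0,1],[-25,20,0,0,1]]]'; python3 -m crank '[[[-25,20,0,0,1],[-12,10,0,0,1],[-5,2,0,-0.0557,1],[0,0,0,-0.0557,1],[0,0,0,0,1],[0,0,0,0,1],[0,0,0,0,1]]]'; python3 s.py "(.5807,-.2993,.0076)"
```

```text
time: 16.82
position: [0.5583, -0.2533, 0.0802]
tool_rot: [2.437, 1.983, -0.0]
ft_force: [-0.4, 0.3, -0.7]
grip_width: 0.242
grip_force: 50.0
time: 17.4
position: [0.5807, -0.2988, 0.0802]
tool_rot: [-2.323, -2.115, 0.0]
ft_force: [0.6, -0.4, -1.3]
grip_width: 0.249
grip_force: 50.0
t 17.4 p [ 0.5807 -0.2988  0.0802] yaw 84.63 z [-0.  0. -1.] F [ 0.59 -0.45 -1.34] T [-0.04 -0.05  0.02] grip 0.2489263964530944 49.99027490615845
to go mm (tool axes) [-0.5  0.1 72.6]
```

```bash
python3 -m crank '[[[-0.5,0,10,0,1],[0,0,20,0,1],[0,0,20,0,1],[0,0,12,0,1],[0,0,6,0,1],[0,0,2,0,1],[0,0,1,0,1],[0,0,0.8,0,1],[0,0,0,0,1],[0,0,0,0,1]]]'; python3 s.py; python3 -m crank '[[[0,0,0,0,0.4],[0,0,0,0,0.2],[0,0,0,0,0],[0,0,0,0,-0.15],[0,0,0,0,-0.15],[0,0,0,0,-0.15],[0,0,0,0,-0.15]]]'; python3 s.py
```

```text
time: 18.23
position: [0.5813, -0.3002, 0.0095]
tool_rot: [2.321, 2.115, 0.001]
ft_force: [-0.2, 0.4, -1.8]
grip_width: 0.244
grip_force: 50.0
t 18.2333 p [ 0.5813 -0.3002  0.0095] yaw 84.67 z [ 0.001 -0.001 -1.   ] F [-0.21  0.43 -1.76] T [ 0.05 -0.11  0.03] grip 0.24387880546977364 49.99029457569122
time: 18.82
position: [0.5807, -0.2998, 0.0086]
tool_rot: [2.322, 2.116, -0.0]
ft_force: [-0.3, -0.5, -0.6]
grip_width: 0.562
grip_force: 0.0
t 18.8167 p [ 0.5807 -0.2998  0.0086] yaw 84.68 z [ 0. -0. -1.] F [-0.3  -0.51 -0.64] T [-0.02 -0.07 -0.03] grip 0.5622110400946216 0.0
```

Released about 1 mm above its resting place. Now I'll raise the arm, move clear and check.

```bash
python3 -m crank '[[[0,0,-10,0,-0.15],[0,0,-25,0,-0.15],[0,0,-35,0,-0.15],[0,0,-35,0,-0.15],[0,0,-35,0,-0.15],[0,0,-35,0,-0.15],[-25,0,-15,0,-0.15],[-35,0,0,0,-0.15],[-35,0,0,0,-0.15],[-35,0,0,0,-0.15]]]'; python3 -m crank '[[[-35,-10,0,0,-0.15],[-35,-20,0,0,-0.15],[-35,-20,0,0,-0.15],[-20,-10,0,0,-0.15],[0,0,0,0,-0.15],[0,0,0,0,-0.15],[0,0,0,0,-0.15]]]'; python3 s.py
python3 - <<'E'
from m import *
a=grab("top","pics/t9.png"); b=grab("scene","pics/s9.png")
c=blob(a,(5,120,40),(20,255,255),(345,190,395,225)); w=np.array([pt(a,*p[0],.026)[:2] for p in c],np.float32); print("handle",cv2.minAreaRect(w))
c=blob(a,(0,0,110),(180,255,255),(184,205,216,240)); w=np.array([pt(a,*p[0],.010)[:2] for p in c],np.float32); print("coaster",cv2.minEnclosingCircle(w))
x=cv2.resize(a["pixels"][150:280,165:410,::-1],(735,390),interpolation=3)
y=cv2.resize(b["pixels"][165:265,130:400,::-1],(540,200),interpolation=3)
o=np.zeros((590,735,3),np.uint8);o[:390]=x;o[390:,:540]=y;cv2.imwrite("pics/c9.png",o)
E
```

```text
time: 19.65
position: [0.5687, -0.4305, 0.2006]
tool_rot: [2.319, 2.116, 0.0]
ft_force: [-0.1, -0.7, 0.1]
grip_width: 0.576
grip_force: 0.0
time: 20.23
position: [0.4983, -0.547, 0.1991]
tool_rot: [2.321, 2.117, 0.003]
ft_force: [-0.5, 1.5, 0.3]
grip_width: 0.577
grip_force: 0.0
t 20.2333 p [ 0.4983 -0.547   0.1991] yaw 84.74 z [ 0.001  0.001 -1.   ] F [-0.55  1.5   0.34] T [-0.02 -0.14 -0.04] grip 0.5768836862624763 0.0
handle ((0.5777388215065002, -0.323224276304245), (0.09405602514743805, 0.019994305446743965), 84.28730773925781)
coaster ((0.5378699898719788, 0.1932520717382431), 0.04589604213833809)
```

View pics/c9.png

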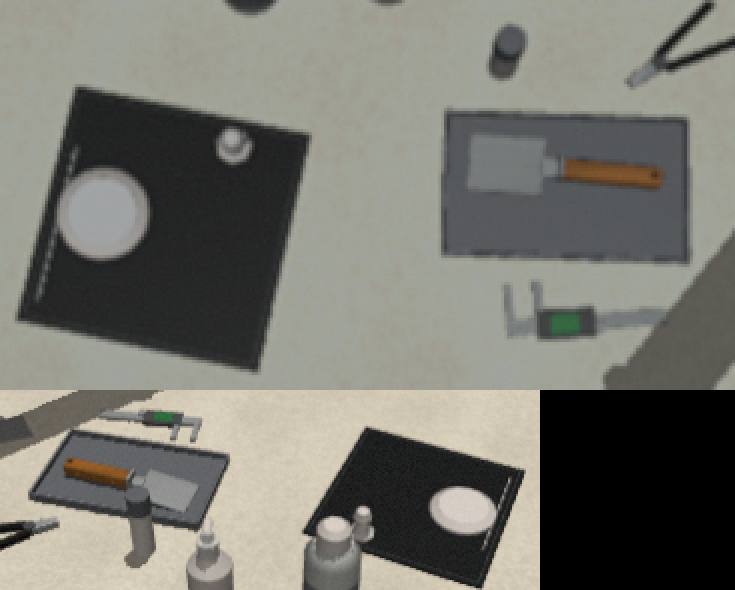

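The picture shows the coaster flat and plain side up at (103,213), wholly on the plate. The spatula lies in its tray at (565,165), and the other things stand where they did.

```bash
python3 -c "
from bench import job
print(job.close_job())"
```

```text
the job is handed in; nothing more can be done
None
```

The coaster lies flat on the plate with its bottom up and the spatula is back flat in its tray, everything else left in place; handed in at about 20 s, though once past upright the coaster fell the rest of the way unsupported, pivoting on its rim.

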